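# Close, pin and squeeze a clamshell marking jig

### The arm

A 6-joint arm with a two-finger parallel gripper is mounted at the origin on the work surface. World frame = base frame: x ahead of the robot, y to its left, z up, the work surface at z = 0. Lengths are in mm, angles in rad, forces in N, time in s.
With the tool pointing down it reaches from about 275 to 750 mm from the base axis. Payload 10.2 kg.
Tool frame: the origin (TCP) lies at the very end of the fingers, on their centre line; the grasp point (between the pads) lies 19 mm behind it; z points along the fingers, y is the direction in which the jaws open and shut (so a half turn about z gives the same grasp; the last joint's range is limited). The gripper opens to 85 mm and grips with 20 to 120 N. Pads are 22 mm wide; open, the fingers measure 114 mm over their backs; the gripper's body (76 mm by 85 mm) begins 54 mm behind the grasp point. The pads swing forward as they close: fully open they stand 13 mm farther back than shut.
Start: joints at [1.1, 0.313, 1.498, -0, 1.331, -0.223], TCP at [128.78, 508.966, 231.294] pointing down, gripper open.
Joint ranges: [-2.94, 2.94], [-0.97, 2.17], [0.19, 2.56], [-1.23, 4.37], [0.02, 3.11], [-2.88, 2.88]. Speed limits (rad/s): [2.39, 2.39, 3.01, 3.14, 3.14, 3.14].

### API

Orientations are given as a unit quaternion [w, x, y, z].
In Python, from rig import * gives the robot as it stands. The module is installed in compiled form; this text tells all that it offers.
- The arm moves only by the shell command python3 -m crank 'ROWS' [FORCE]. ROWS is a JSON object of lists of equal length, an entry for each row: "dp": the shift along the world's x, y, z in cm, a list of three; "delta_rot": the turn, a rotation vector about the world's x, y, z in degrees, a list of three; "claw": the closure in counts, from 0 (fully open) to 255 (shut). A call has 1 to 10 rows; each row shifts and turns the commanded pose from where the row before left it; what a row does not reach is not made up. A row lasts 1/10 s, in which the tool goes at most 50 mm and 8.59 degrees, less where a joint would pass 70% of its speed; a pose out of reach is approached as far as the arm can. A call is refused whole if a number of a shift passes 5 or a number of a turn 8.59, either way. A call with a gripper value outside its range is refused whole. The fingers move at their own pace and stop on an object; FORCE is the grip in N (left out, the last holds). Time passes only in rows, so rows that do not move let the fingers close. It gives the time, the measured TCP pose, the force and the opening at its end, in the units of the state.
- sense(): the state, without advancing time (a new reading comes with each control period).
- capture(name): name is "scene" or "top" or "wrist"; returns (picture, depth): 480x640x3 uint8, red, green, blue; 480x640 float32, mm along the optical axis (not along the pixel's ray), 0 where there is no reading.
- camera_model(name): a dict with "fx", "fy", "cx", "cy" (pixels), "cam_to_world" (4x4, takes a point from camera to world coordinates); the wrist camera has in their place "T_tool_cam" (4x4, takes a point from camera to tool coordinates, whose origin is the TCP and whose axes are the flange's). Camera axes: x right, y up, looking along -z (the intrinsics and any distortion apply to the point x, -y, -z); pixel columns grow to the right and rows downward; lengths in mm; the calibration is good to about 2 mm. A picture is of the moment at which its call begins: read the wrist's pose just before it. camera_model takes no time and is no camera call.
- finish_job(): hands the job in, once; it reports no verdict.
Trained networks look in the newest picture that a camera, given by its name, has taken for a name from the list of things; names that differ only in an ending like _2 or _b are one class to them, and where a whole thing is asked for, a point or a joint stands for the part that bears it (a point fixed in the world has none). Each returns a list of dicts, best first, with "p" (0 to 1); they miss things now and then, are a little off and sometimes report something else, mostly with a low value. They report only what shows in the picture. A call takes as long as a camera call.
- boxes_of(camera, target): "centre" ([column, row] in pixels, amid what is visible of it).
- masks_of(camera, target): "region" (480x640 bool, what is visible of it) and "centre" ([column, row] in pixels, amid what is visible of it).
- pinpoint(camera, target): "centre" ([column, row] in pixels: a listed point, or the origin of a listed thing).
The state is a dict: "time_s": time; "joints": joint angles; "dq": joint speeds; "tau": joint torques, N m; "eef_pos": TCP position; "ee_rot": TCP orientation; "force": force on the tool from outside, world axes, zero at the start; "wrist_torque": the same for the moment, N m; "grip_width": opening from 0.0 (shut) to 1.0 (fully open).
Only numpy, scipy, OpenCV 4.12 (cv2) and the standard library are available. Lean on these libraries where they do the work, as an engineer would, in place of code of your own. Each camera call takes 0.05 s, during which the arm holds its last target.

### The job

Get the clamshell jig ready for marking the steel sleeve inside it: swing its open half fully shut, then take the long pin (not the short one) from the stand and push it down through the aligned holes of the three lugs until its head sits on the top lug. Let go of the pin, then grip the two shut halves together from above, one finger on each outer face, and finish while still squeezing them firmly shut; leave the short pin and everything else on the table where it is.

Things in the scene. Friction and masses are not known exactly. Their poses are not given: they have to be found in the camera images.
- jig: Fixed half of the jig: 26 mm thick aluminium block on a dark 10 mm base plate (x -30 to 90, y -100 to 100 mm). Origin on the table, on the parting plane, mid-length. z up, +y to the hinge end, -y to the lugs, fixed half on +x. Halves are 80 mm high, outer faces flat at x = +26 (fixed) and -26 (swinging, shut), y -45 to 57 mm: 52 mm over both. Can stand turned.
- fixed_half: The aluminium fixed half itself (block with top and bottom lug) on the jig's base plate; origin and axes the same as jig. It cannot move.
- jig_hinge (a point): Top of the upright hinge barrel (18 mm diameter), on its axis, 92 mm above the table, at x = 0, y = 68 mm of the jig.
- sleeve_top (a point): Centre of the top of the steel sleeve (30 mm diameter), fixed on the jig at x = y = 0 in a pocket between the halves; 90 mm above the table, so 10 mm above the halves.
- jig_hole (a point): Mouth centre of the upright hole in the fixed top lug, 80 mm above the table, at x = 0, y = -64 mm of the jig; same axes. Three lugs reach y -45 to -83 mm: fixed bottom one 14 to 32 mm high, swinging one 34 to 56, fixed top one 58 to 80 (x -16 to 26). Through holes 14.5 mm wide, 2 mm chamfers, in line when shut.
- swing_half (a joint): Swing of the aluminium moving half about the upright hinge, rad: 0 fully shut on the fixed half (dead stop), growing as its lug end swings out to the jig's -x side, at most 1.2. Stiff: stays where left, needs about 0.2 N m. Shut, it fills x -26 to 0, y -45 to 57 mm, height 14 to 80 mm; its lug x -26 to 16 mm. 0.5 kg.
- swing_face (a point): Point on the outer face of the swinging half, 45 mm above the table, 98 mm from the hinge axis along the half and 26 mm out from its parting plane; it moves with the half. Its x axis points from the outer face towards the fixed half (into the half), y along the half to the hinge, z up.
- long_pin: The pin wanted: plain steel, upright, origin at its lower tip, z up to the head. Shank 12 mm wide, 60 mm long, last 8 mm tapered to 5 mm; round head 22 mm wide, 24 mm tall. Stands loose in a hole of the stand, tip 10 mm above the table, head from 70 to 94 mm. Home in the jig, its head's underside is on the top lug (80 mm), tip 20 mm above the table. About 0.12 kg.
- short_pin: Bystander: same steel, diameter and head, but the shank is only 40 mm long (head from 50 to 74 mm high in the stand), so it stands lower. It is in the stand's other hole. Origin at the tip.
- stand: Fixed grey plastic block, 60 x 130 mm and 40 mm tall, with two holes 14 mm wide and 30 mm deep, at y = -35 and +35 mm of its own axes. Origin at the centre of its underside, y along its length. Which pin is in which hole varies.
- jar_a: Bystander: clear jar with a white cap, 60 mm diameter, 75 mm tall; origin under its base.
- jar_b: Bystander: white jar with a black cap, 52 mm diameter, 85 mm tall; origin under its base.
- driver: Bystander: screwdriver lying on the table, about 200 mm long.
- spanner: Bystander: spanner lying on the table, about 180 mm long.
- collar: Bystander: steel ring, 60 mm outer diameter, 22 mm tall.
- spool: Bystander: small turned aluminium spool, 48 mm diameter, 40 mm tall.

How it is judged:
By the outcome, as a careful person would: the job done as asked, in the order asked, and still so for the second after the job is handed in, while the arm keeps its last pose, push and grip.
It also fails if it takes over 64 s, if anything falls off the work surface, if the arm or the gripper's body presses on something with over 40 N, if the wrist force passes 120 N, or if a joint passes its speed limit or range.

## Working session

There is one attempt and no reset: what is moved stays moved. The work goes in short steps, Python scripts to look and compute and a shell command to move; the robot and the scene stay as the last step left them, time stands still between calls to the robot, and variables do not carry over. Pictures are saved under pics/ and viewed, and the job is handed in when it is done.

```bash
mkdir -p pics
python3 - <<'E'
from rig import *
import cv2,numpy as np
print(sense())
for n in ("scene","top"):
    p,d=capture(n); cv2.imwrite(f"pics/{n}0.png",p[:,:,::-1]); np.save(f"{n}_d.npy",d)
    m=camera_model(n); print(n,m)
    for t in ("jig_hinge","sleeve_top","jig_hole","swing_face","long_pin","short_pin","stand","jig"):
        r=pinpoint(n,t)
        print(t,[(round(x["p"],2),np.round(x["centre"],1).tolist()) for x in r[:3]])
E
```

```text
{'time_s': 0.0, 'joints': array([ 1.09955739e+00,  3.13460081e-01,  1.49845559e+00,  1.54414041e-05,
        1.33103344e+00, -2.23394280e-01]), 'dq': array([ 0.00062212, -0.00074435,  0.00019552, -0.0013758 , -0.00050287,
       -0.00032888]), 'tau': array([ 3.35437238e-03, -4.12256849e+01, -2.59752488e+01,  4.38166376e-05,
        3.92285336e-03, -1.00756012e-05]), 'eef_pos': array([128.66923216, 508.70873952, 230.72296645]), 'ee_rot': array([-2.37903340e-04,  1.23607194e-01,  9.92330994e-01, -6.35178401e-04]), 'force': array([-0.19999512,  0.43793437,  0.87470283]), 'wrist_torque': array([-0.04365584, -0.03713292, -0.02151649]), 'grip_width': 0.998998972425935}
scene {'fx': 516.4568532731664, 'fy': 516.4568532731664, 'cx': 310.30645470949946, 'cy': 238.3251201339135, 'cam_to_world': array([[ 3.06445511e-01, -5.17927286e-01,  7.98650409e-01,
         1.45955686e+03],
       [ 9.51628584e-01,  1.47098761e-01, -2.69749872e-01,
        -2.72396490e+02],
       [ 2.22303334e-02,  8.42682195e-01,  5.37952164e-01,
         6.78699480e+02],
       [ 0.00000000e+00,  0.00000000e+00,  0.0000
[... 556 characters left out ...]
-01,
         4.15138992e+02],
       [-9.99857940e-01, -1.68549954e-02, -9.06562035e-05,
         3.88017399e+01],
       [-2.75443409e-03,  1.58085294e-01,  9.87421619e-01,
         1.17305940e+03],
       [ 0.00000000e+00,  0.00000000e+00,  0.00000000e+00,
         1.00000000e+00]])}
jig_hinge [(0.73, [375.3, 238.9])]
sleeve_top [(0.68, [405.3, 239.5])]
jig_hole [(0.89, [428.2, 241.4])]
swing_face [(0.81, [395.0, 276.8]), (0.34, [261.7, 262.0]), (0.32, [192.2, 220.7])]
long_pin [(0.67, [233.9, 271.1]), (0.37, [300.4, 183.4])]
short_pin [(0.62, [262.6, 260.7]), (0.41, [376.5, 238.7]), (0.22, [248.6, 263.6])]
stand [(0.7, [247.6, 263.9]), (0.59, [406.2, 241.3])]
jig [(0.89, [398.2, 248.5])]
```

View pics/scene0.png

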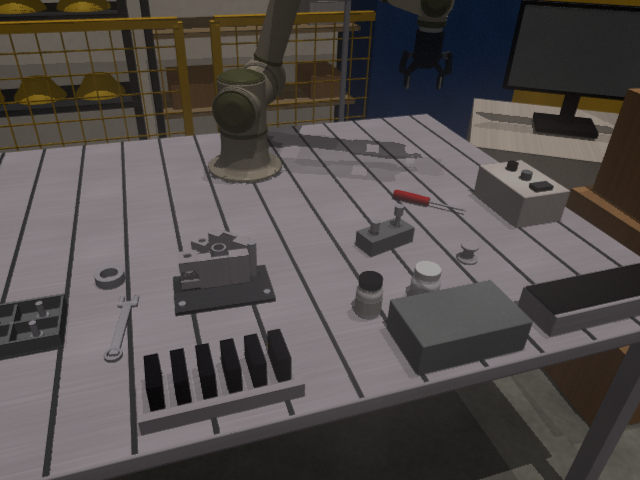

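View pics/top0.png

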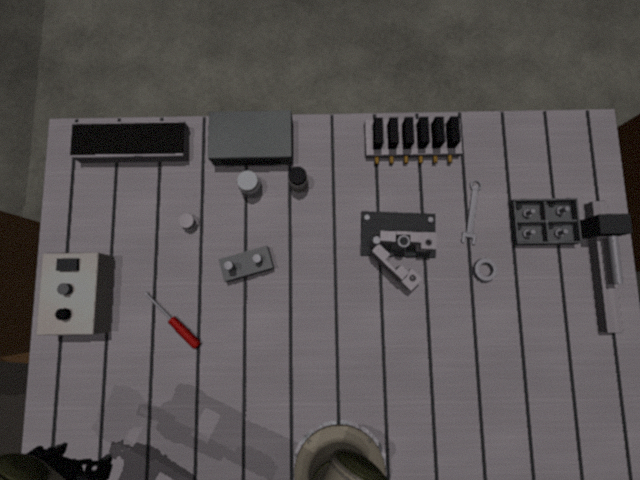

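The top view shows the hinge at about (375,239), the lug hole at (428,241) and the swinging half open towards the robot, ending near (412,285). In the stand, one pin is at (233,266) and the other at (258,260). Next I turn these into world positions.

```bash
cat > h.py <<'E'
from rig import *
import cv2,numpy as np
from scipy.spatial.transform import Rotation as R
def cam(n):
    m=camera_model(n)
    if n=="wrist":
        s=sense(); T=np.eye(4); w,x,y,z=s["ee_rot"]; T[:3,:3]=R.from_quat([x,y,z,w]).as_matrix(); T[:3,3]=s["eef_pos"]
        return m,T@m["T_tool_cam"]
    return m,m["cam_to_world"]
def atz(mC,uv,z):
    m,C=mC
    d=C[:3,:3]@np.array([(uv[0]-m["cx"])/m["fx"],-(uv[1]-m["cy"])/m["fy"],-1]); o=C[:3,3]
    return o+d*(z-o[2])/d[2]
def proj(mC,P):
    m,C=mC; p=np.linalg.inv(C)@np.append(P,1); return np.array([m["cx"]-m["fx"]*p[0]/p[2],m["cy"]+m["fy"]*p[1]/p[2]])
E
python3 - <<'E'
from h import *
for n,pts in (("top",dict(hinge=((375.3,238.9),92),sleeve=((405.3,239.5),90),hole=((428.2,241.4),80),sface=((395,276.8),45),long=((233.9,271.1),10),short=((262.6,260.7),10),stand=((247.6,263.9),0))),
 ("scene",dict(hinge=((251.4,242.5),92),sleeve=((217.6,248.7),90),hole=((182.2,257.3),80),long=((396.4,237.7),10),short=((373.3,244),10),stand=((384.2,244.2),0)))):
    mC=cam(n)
    for k,(uv,z) in pts.items(): print(n,k,atz(mC,uv,z).round(1))
p,d=capture("top"); cv2.imwrite("pics/topz.png",cv2.resize(p[180:310,210:450,::-1],None,fx=3.2,fy=3.2,interpolation=cv2.INTER_CUBIC))
p,d=capture("scene"); cv2.imwrite("pics/scz.png",cv2.resize(p[190:320,160:420,::-1],None,fx=3,fy=3,interpolation=cv2.INTER_CUBIC))
E
```

```text
top hinge [ 573.4 -100.4   92. ]
top sleeve [ 570.9 -175.2   90. ]
top hole [ 566.5 -234.4   80. ]
top sface [ 481.5 -153.2   45. ]
top long [505.7 265.8  10. ]
top short [532. 190.  10.]
top stand [525.1 231.4   0. ]
scene hinge [ 570.4 -100.9   92. ]
scene sleeve [ 571.3 -171.3   90. ]
scene hole [ 567.8 -242.9   80. ]
scene long [521.3 265.1  10. ]
scene short [531.6 199.4  10. ]
scene stand [525.8 231.6   0. ]
```

View pics/topz.png

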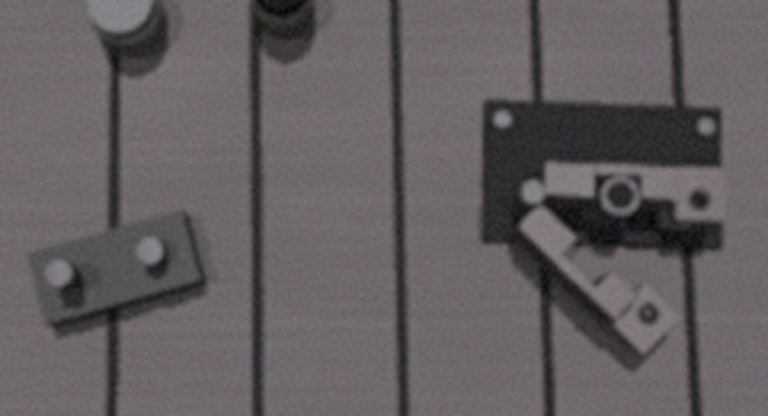

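View pics/scz.png

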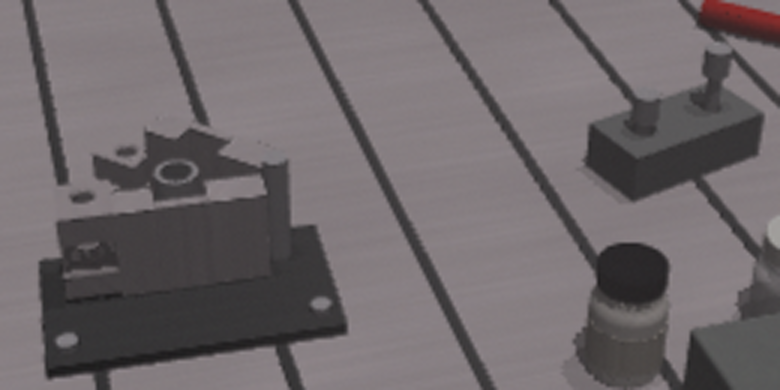

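```bash
python3 -m crank '{"dp":[[3.7,-2.8,0.9],[3.7,-2.8,0.9],[3.7,-2.8,0.9],[3.7,-2.8,0.9],[3.7,-2.8,0.9],[3.7,-2.8,0.9],[3.7,-2.8,0.9],[3.7,-2.8,0.9],[3.7,-2.8,0.9],[3.7,-2.8,0.9]],"delta_rot":[[0,0,-7.8],[0,0,-7.8],[0,0,-7.8],[0,0,-7.8],[0,0,-7.8],[0,0,-7.8],[0,0,-7.8],[0,0,-7.8],[0,0,-7.8],[0,0,-7.8]],"claw":[0,0,0,0,0,0,0,0,0,0]}'
python3 -m crank '{"dp":[[0,0,0],[0,0,0]],"delta_rot":[[0,0,0],[0,0,0]],"claw":[0,0]}'
python3 - <<'E'
from h import *
mC=cam("wrist"); p,d=capture("wrist"); cv2.imwrite("pics/w1.png",p[:,:,::-1])
print(mC[1].round(2)); print(sense()["joints"].round(3), mC[0]["fx"], {k:v for k,v in mC[0].items() if 'dist' in k})
for t,z in (("long_pin",10),("short_pin",10),("stand",0)):
    for x in pinpoint("wrist",t)[:2]: print(t,round(x["p"],2),np.round(x["centre"],1),atz(mC,x["centre"],z).round(1))
E
```

```text
time_s: 2.0
eef_pos: [500.1, 227.5, 321.8]
ee_rot: [0.0, 0.723, 0.691, 0.0]
force: [0.8, 0.3, 0.3]
grip_width: 1.004
time_s: 2.2
eef_pos: [499.1, 228.5, 320.9]
ee_rot: [-0.0, 0.721, 0.693, -0.0]
force: [-0.2, -0.7, -0.4]
grip_width: 1.0
[[ 1.0000e+00  4.0000e-02  1.0000e-02  5.0175e+02]
 [-4.0000e-02  9.6000e-01  2.7000e-01  2.9654e+02]
 [-0.0000e+00 -2.7000e-01  9.6000e-01  4.6317e+02]
 [ 0.0000e+00  0.0000e+00  0.0000e+00  1.0000e+00]]
[0.217 0.322 1.254 0.    1.566 0.255] 431.21630577621 {}
long_pin 0.8 [326.9 146.7] [510.2 266.7  10. ]
long_pin 0.61 [350.  210.9] [532.7 198.2  10. ]
short_pin 0.58 [350.5 213.1] [533.1 195.8  10. ]
stand 0.7 [337.3 180.6] [520.3 229.9   0. ]
```

View pics/w1.png

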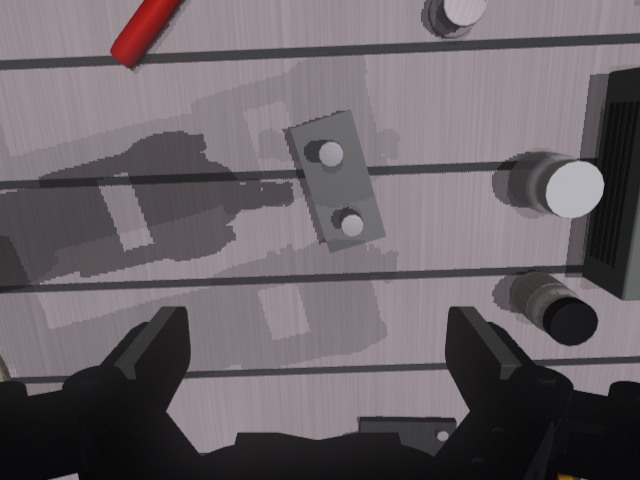

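The wrist view shows the long pin's head at (331,153) and the short pin's at (352,225), with the stand between. I'll measure the head centres at their known heights.

Run:
```python
from h import *
mC=cam("wrist"); p=cv2.imread("pics/w1.png")
c=p[100:260,270:400]; cv2.imwrite("pics/w1z.png",cv2.resize(c,None,fx=4.6,fy=3.7,interpolation=cv2.INTER_CUBIC))
g=cv2.cvtColor(p,cv2.COLOR_BGR2GRAY)
for (u,v,z) in ((331,153,94),(352,225,74)):
    w=g[v-20:v+20,u-20:u+20]; m=(w>140).astype(np.uint8)
    n,l,s,ce=cv2.connectedComponentsWithStats(m)
    for i in range(1,n):
        if s[i,4]>100: q=ce[i]+[u-20,v-20]; print(s[i],q,atz(mC,q,z).round(1))
m,d=capture("wrist"); print(d[153,331],d[225,352])
for z in (94,): print(atz(mC,(331,153),z))
```

```text
[  9   9  23  23 397] [331.39546599 153.12594458] [511.2 268.1  94. ]
[ 10  10  21  21 337] [352.09198813 225.07715134] [529.1 199.9  74. ]
365.01175 400.44107
[510.82270944 268.20209617  94.        ]
```

View pics/w1z.png

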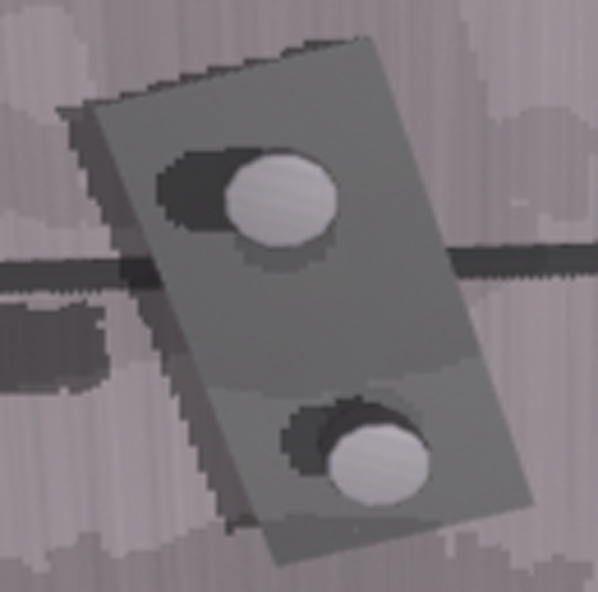

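```bash
python3 -m crank '{"dp":[[0.5,-4,0],[0.5,-4,0],[0.5,-4,0],[0.5,-4,0],[0.5,-4,0],[0.5,-4,0],[0.5,-4,0],[0.5,-4,0],[0.5,-4,0],[0.5,-4,0]],"delta_rot":[[0,0,0],[0,0,0],[0,0,0],[0,0,0],[0,0,0],[0,0,0],[0,0,0],[0,0,0],[0,0,0],[0,0,0]],"claw":[0,0,0,0,0,0,0,0,0,0]}'
python3 -m crank '{"dp":[[0,-3.5,-1],[0,-3.5,-1],[0,0,0],[0,0,0]],"delta_rot":[[0,0,0],[0,0,0],[0,0,0],[0,0,0]],"claw":[0,0,0,0]}'
python3 - <<'E'
from h import *
mC=cam("wrist"); p,d=capture("wrist"); cv2.imwrite("pics/w2.png",p[:,:,::-1]); np.save("w2d.npy",d); np.save("w2C.npy",mC[1])
for t,z in (("jig_hinge",92),("sleeve_top",90),("jig_hole",80),("swing_face",45),("jig",0)):
    for x in pinpoint("wrist",t)[:2]: print(t,round(x["p"],2),np.round(x["centre"],1),atz(mC,x["centre"],z).round(1))
E
```

```text
time_s: 3.45
eef_pos: [548.7, -171.8, 321.5]
ee_rot: [0.0, 0.72, 0.694, 0.0]
force: [0.3, 0.2, 0.7]
grip_width: 1.0
time_s: 3.85
eef_pos: [548.8, -240.6, 301.1]
ee_rot: [-0.0, 0.72, 0.693, 0.0]
force: [-0.1, 0.2, 0.8]
grip_width: 1.0
jig_hinge 0.74 [340.4  18.3] [ 571.1 -102.8   92. ]
sleeve_top 0.67 [334.9 112.2] [ 565.3 -169.4   90. ]
jig_hole 0.77 [332.1 189.9] [ 561.5 -232.4   80. ]
swing_face 0.84 [232.6  96.3] [ 477.6 -152.    45. ]
swing_face 0.63 [338.   14.7] [571.9 -90.7  45. ]
jig 0.7 [329.9 112.2] [ 563.9 -168.3    0. ]
```

View pics/w2.png

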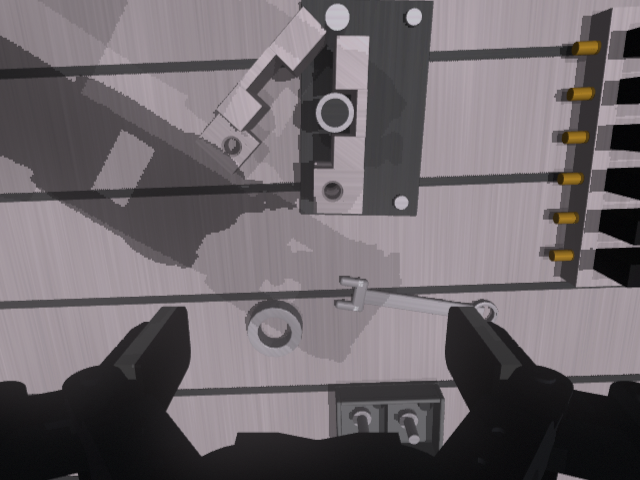

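The wrist view shows the hinge top at (338,17), sleeve at (335,112), top-lug hole at (333,190), and the swing lug's hole at (232,145). Now I refine the jig pose.

Run:
```python
from h import *
mC=cam("wrist"); p=cv2.imread("pics/w2.png"); d=np.load("w2d.npy")
c=p[0:220,190:450]; cv2.imwrite("pics/w2z.png",cv2.resize(c,None,fx=2.7,fy=2.7,interpolation=cv2.INTER_CUBIC))
g=cv2.cvtColor(p,cv2.COLOR_BGR2GRAY)
# 3D points
m,C=mC
v,u=np.mgrid[0:480,0:640]; ok=d>0
X=np.stack([(u-m["cx"])/m["fx"]*d,-(v-m["cy"])/m["fy"]*d,-d],-1)@C[:3,:3].T+C[:3,3]
np.save("X2.npy",X)
roi=np.zeros_like(ok); roi[0:220,190:450]=1
for lo,hi in ((75,84),(87,95),(8,13)):
    s=ok&roi&(X[...,2]>lo)&(X[...,2]<hi)
    print(lo,hi,s.sum(),np.median(X[s][:,2]))
s=(ok&roi&(X[...,2]>74)&(X[...,2]<85)).astype(np.uint8)
n,l,st,ce=cv2.connectedComponentsWithStats(s)
for i in range(1,n):
    if st[i,4]>300:
        P=X[l==i]; r=cv2.minAreaRect(P[:,:2].astype(np.float32)); print(st[i],r,P[:,2].mean())
        print(cv2.boxPoints(r).round(1).tolist())
for (a,b,z) in ((338,17,92),(333,190,80),(232,145,56)):
    print((a,b),atz(mC,(a,b),z).round(1))
```

```text
75 84 8984 80.24441598893637
87 95 1723 90.99681883442798
8 13 17123 10.392846334819296
[ 217    7  130  125 3700] ((520.571044921875, -131.68373107910156), (117.62855529785156, 34.12015151977539), 39.93132019042969) 80.04429913838771
[[464.5, -156.39999389648438], [486.3999938964844, -182.5], [576.5999755859375, -107.0], [554.7000122070312, -80.9000015258789]]
[ 314   36   56  178 5335] ((569.8626098632812, -182.42843627929688), (140.98773193359375, 41.76790237426758), 86.89005279541016) 80.24728961229259
[[545.2000122070312, -251.6999969482422], [586.9000244140625, -254.0], [594.5, -113.19999694824219], [552.7999877929688, -110.9000015258789]]
(338, 17) [ 569.7 -101.5   92. ]
(333, 190) [ 562.7 -232.4   80. ]
(232, 145) [ 475.6 -193.1   56. ]
```

View pics/w2z.png

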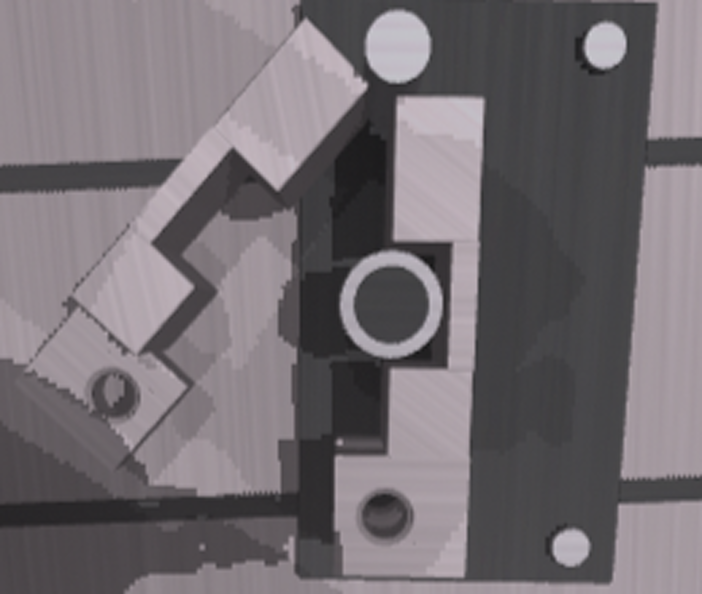

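```bash
python3 -m crank '{"dp":[[-2.4,3.2,0],[-2.4,3.2,0],[-2.4,3.2,-3],[-2.5,3.2,-3],[0,0,-4],[0,0,-4],[0,0,-4],[0,0,-4],[0,0,-4],[0,0,0]],"delta_rot":[[0,0,0],[0,0,0],[0,0,0],[0,0,0],[0,0,0],[0,0,0],[0,0,0],[0,0,0],[0,0,0],[0,0,0]],"claw":[255,255,255,255,255,255,255,255,255,255]}' 30
python3 - <<'E'
from h import *
print(sense()["eef_pos"],sense()["grip_width"])
p,d=capture("scene"); cv2.imwrite("pics/s1.png",cv2.resize(p[130:330,120:380,::-1],None,fx=3,fy=3))
E
```

```text
time_s: 5.15
eef_pos: [449.7, -111.8, 38.3]
ee_rot: [-0.004, 0.72, 0.694, -0.001]
force: [-0.4, 0.3, 0.5]
grip_width: 0.005
[ 449.67032286 -111.80228776   38.25412722] 0.005318757402840418
```

View pics/s1.png

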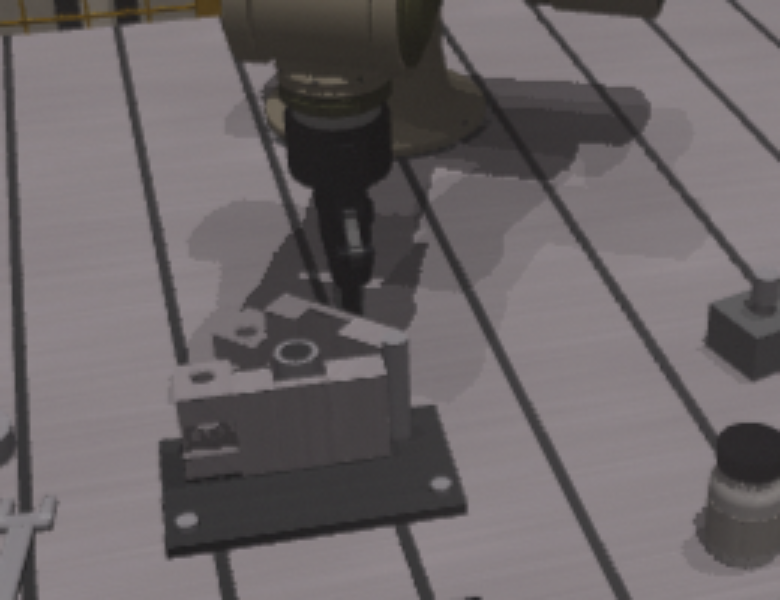

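The closed fingers stand clear of the swinging half, on its outer side near (345,300) in the zoomed view. I'll push along the arc.

```bash
python3 -m crank '{"dp":[[0.8,-0.9,0],[0.8,-0.9,0],[0.6,-1.0,0],[0.6,-1.0,0],[0.5,-1.0,0],[0.5,-1.0,0],[0.7,-0.8,0],[0.7,-0.7,0],[0.7,-0.6,0],[0,0,0]],"delta_rot":[[0,0,0],[0,0,0],[0,0,0],[0,0,0],[0,0,0],[0,0,0],[0,0,0],[0,0,0],[0,0,0],[0,0,0]],"claw":[255,255,255,255,255,255,255,255,255,255]}' 30
python3 - <<'E'
from h import *
p,d=capture("scene"); cv2.imwrite("pics/s2.png",cv2.resize(p[130:330,120:380,::-1],None,fx=3,fy=3))
E
```

```text
time_s: 6.2
eef_pos: [511.9, -193.3, 41.6]
ee_rot: [0.001, 0.721, 0.693, -0.0]
force: [-0.2, -0.3, 1.4]
grip_width: 0.003
```

View pics/s2.png

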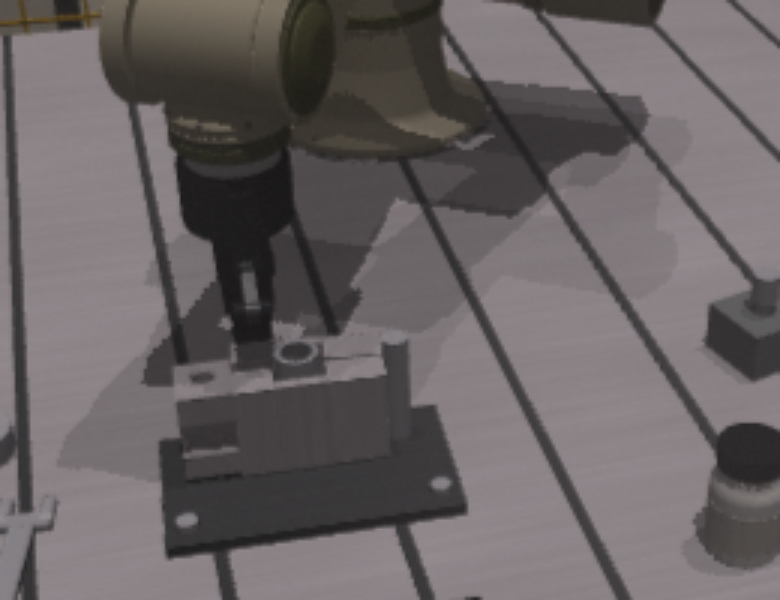

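It follows the fingers and is nearly shut. I'll creep the last stretch while watching the force.

```bash
python3 -m crank '{"dp":[[0.3,-0.2,0],[0.3,-0.2,0],[0.3,0,0],[0.2,0,0],[0,0,0]],"delta_rot":[[0,0,0],[0,0,0],[0,0,0],[0,0,0],[0,0,0]],"claw":[255,255,255,255,255]}' 30
python3 -m crank '{"dp":[[0.15,0,0],[0.15,0,0],[0,0,0]],"delta_rot":[[0,0,0],[0,0,0],[0,0,0]],"claw":[255,255,255]}' 30
```

```text
time_s: 6.75
eef_pos: [522.4, -196.7, 41.8]
ee_rot: [0.001, 0.721, 0.693, 0.0]
force: [-0.1, -1.9, 2.4]
grip_width: -0.0
time_s: 7.05
eef_pos: [522.9, -196.6, 41.6]
ee_rot: [-0.002, 0.72, 0.694, -0.002]
force: [-17.3, -3.8, 9.4]
grip_width: -0.0
```

```bash
python3 -m crank '{"dp":[[0.1,0,0],[0,0,0],[0,0,0]],"delta_rot":[[0,0,0],[0,0,0],[0,0,0]],"claw":[255,255,255]}' 30
python3 -m crank '{"dp":[[-1.5,0,0],[-2,0,2],[0,0,4],[2,-1,4],[3,-2,4],[2,-1.2,4],[0,0,4],[0,0,4],[0,0,0],[0,0,0]],"delta_rot":[[0,0,0],[0,0,0],[0,0,0],[0,0,0],[0,0,0],[0,0,0],[0,0,0],[0,0,0],[0,0,0],[0,0,0]],"claw":[255,255,255,255,0,0,0,0,0,0]}' 30
python3 - <<'E'
from h import *
mC=cam("wrist"); p,d=capture("wrist"); cv2.imwrite("pics/w3.png",p[:,:,::-1]);np.save("w3d.npy",d)
c=p[0:240,190:450,::-1]; cv2.imwrite("pics/w3z.png",cv2.resize(c,None,fx=2.5,fy=2.5,interpolation=cv2.INTER_CUBIC))
print(sense()["eef_pos"])
m,C=mC
v,u=np.mgrid[0:480,0:640]; ok=d>0
X=np.stack([(u-m["cx"])/m["fx"]*d,-(v-m["cy"])/m["fy"]*d,-d],-1)@C[:3,:3].T+C[:3,3]
s=(ok&(X[...,2]>74)&(X[...,2]<85)).astype(np.uint8); s[260:]=0
n,l,st,ce=cv2.connectedComponentsWithStats(s)
for i in range(1,n):
    if st[i,4]>300:
        P=X[l==i]; r=cv2.minAreaRect(P[:,:2].astype(np.float32)); print(st[i],r,cv2.boxPoints(r).round(1).tolist())
for t,z in (("jig_hinge",92),("sleeve_top",90),("jig_hole",80),("swing_face",45)):
    for x in pinpoint("wrist",t)[:1]: print(t,round(x["p"],2),np.round(x["centre"],1),atz(mC,x["centre"],z).round(1))
E
```

```text
time_s: 7.35
eef_pos: [523.0, -196.5, 41.5]
ee_rot: [-0.003, 0.72, 0.694, -0.002]
force: [-22.8, -4.4, 14.1]
grip_width: 0.0
time_s: 8.35
eef_pos: [559.1, -236.7, 298.7]
ee_rot: [0.0, 0.72, 0.694, 0.0]
force: [1.1, 0.1, -0.2]
grip_width: 0.991
[ 558.74467058 -236.58959155  297.59929018]
[ 289   30   68  189 8643] ((564.591552734375, -179.11248779296875), (147.46426391601562, 52.143646240234375), 87.07534790039062) [[534.7999877929688, -251.39999389648438], [586.9000244140625, -254.10000610351562], [594.4000244140625, -106.80000305175781], [542.2999877929688, -104.0999984741211]]
[625 179  15  27 333] ((828.457275390625, -241.01344299316406), (9.486589431762695, 22.125627517700195), 2.4957022666931152) [[823.2000122070312, -230.1999969482422], [824.2000122070312, -252.3000030517578], [833.7000122070312, -251.89999389648438], [832.7000122070312, -229.8000030517578]]
[618 224  22  27 509] ((831.8948364257812, -281.0413513183594), (22.73192596435547, 16.640287399291992), 89.63184356689453) [[823.5, -292.3999938964844], [840.0999755859375, -292.5], [840.2999877929688, -269.70001220703125], [823.5999755859375, -269.6000061035156]]
jig_hinge 0.48 [404.8 305.1] [ 632.4 -330.9   92. ]
sleeve_top 0.71 [319.6 120.7] [ 563.5 -171.6   90. ]
jig_hole 0.61 [320.2 194.2] [ 561.8 -231.6   80. ]
```

View pics/w3z.png

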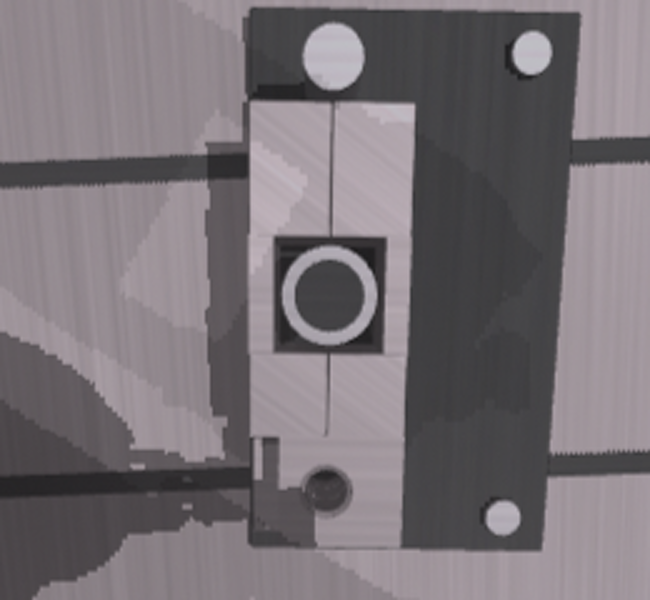

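The jig is shut: 52.1 mm over both halves, yaw about −3°, parting line closed, and the lug hole at zoomed (326,490). That puts the hole at (562,−233) in the world. Next is the long pin.

```bash
python3 -m crank '{"dp":[[-0.5,4.8,0],[-0.5,4.8,0],[-0.5,4.8,0],[-0.5,4.8,0],[-0.5,4.8,0],[-0.5,4.8,-1],[-0.5,4.8,-1],[-0.5,4.8,-2],[-0.5,4.8,-2],[0,0,-2]],"delta_rot":[[0,0,-1],[0,0,0],[0,0,0],[0,0,0],[0,0,0],[0,0,0],[0,0,0],[0,0,0],[0,0,0],[0,0,0]],"claw":[0,0,0,0,0,0,0,0,0,0]}' 30
python3 -m crank '{"dp":[[0,0,-3],[0,0,0],[0,0,0]],"delta_rot":[[0,0,0],[0,0,0],[0,0,0]],"claw":[0,0,0]}' 30
python3 - <<'E'
from h import *
mC=cam("wrist"); p,d=capture("wrist"); cv2.imwrite("pics/w4.png",p[:,:,::-1])
print(sense()["eef_pos"])
g=p.mean(2)
print(proj(mC,np.array([511.2,268.1,94])))
for x in pinpoint("wrist","long_pin")[:2]: print(x["p"],x["centre"],atz(mC,x["centre"],10))
E
```

```text
time_s: 9.6
eef_pos: [512.9, 195.5, 219.3]
ee_rot: [-0.001, 0.725, 0.689, 0.0]
force: [0.7, -0.1, 0.0]
grip_width: 1.0
time_s: 9.9
eef_pos: [514.4, 190.9, 190.8]
ee_rot: [-0.0, 0.727, 0.687, -0.0]
force: [-0.7, 0.6, 1.0]
grip_width: 1.002
[514.83286309 190.84185092 191.68931839]
[303.23503543  99.52496316]
0.74 [307.2, 107.0] [511.2497731  266.09861391  10.        ]
```

View pics/w4.png

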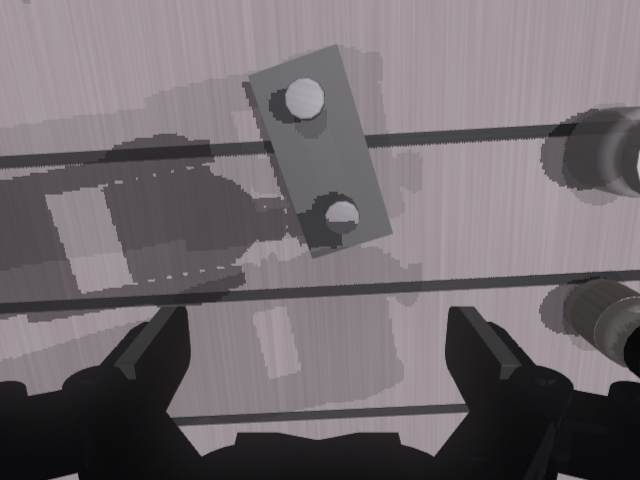

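The head shows at (305,98), about 1 mm from my prediction, so the pin is at (512,268.4). I'll move over it and down.

```bash
python3 -m crank '{"dp":[[-0.14,3.88,0],[-0.14,3.88,0],[0,0,-3],[0,0,-3],[0,0,-3],[0,0,-2],[0,0,0],[0,0,0]],"delta_rot":[[0,0,0],[0,0,0],[0,0,0],[0,0,0],[0,0,0],[0,0,0],[0,0,0],[0,0,0]],"claw":[40,80,80,80,80,80,80,80]}' 30
python3 - <<'E'
from h import *
p,d=capture("wrist"); cv2.imwrite("pics/w5.png",p[:,:,::-1])
p,d=capture("scene"); cv2.imwrite("pics/s5.png",cv2.resize(p[130:280,320:520,::-1],None,fx=4,fy=4))
print(sense()["eef_pos"],sense()["grip_width"],sense()["force"])
E
```

```text
time_s: 10.8
eef_pos: [512.4, 268.7, 82.0]
ee_rot: [0.0, 0.727, 0.687, 0.001]
force: [-0.4, 0.3, 0.1]
grip_width: 0.681
[512.5499465 268.7804633  82.4143883] 0.6879418426271063 [-0.0864227  -0.16955494  0.3671943 ]
```

View pics/w5.png

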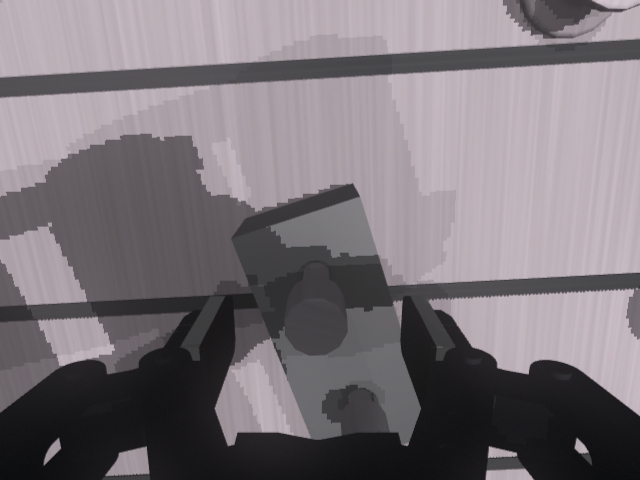

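View pics/s5.png

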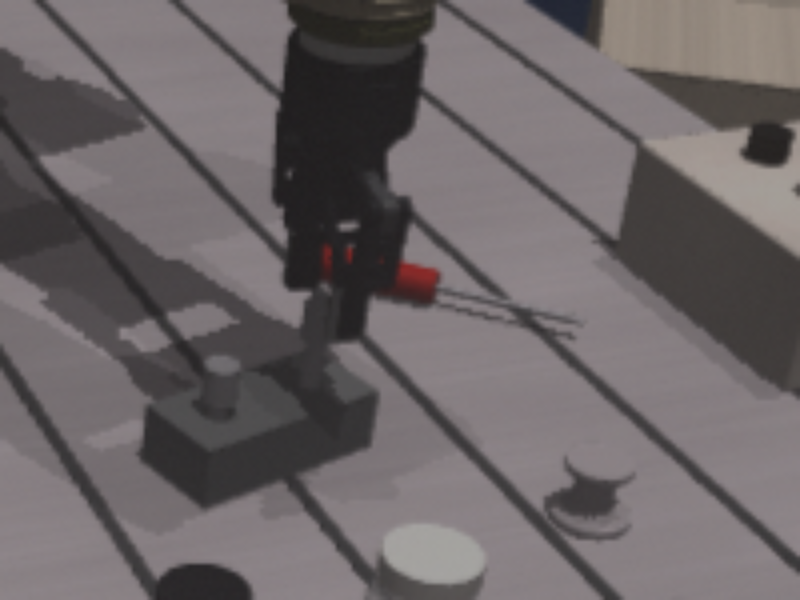

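The head at (316,325) is centred between the pads at (233) and (402). I'll go down 10 mm and grip.

```bash
python3 -m crank '{"dp":[[0,0,-0.6],[0,0,-0.4],[0,0,0],[0,0,0],[0,0,0],[0,0,0],[0,0,0],[0,0,0],[0,0,0]],"delta_rot":[[0,0,0],[0,0,0],[0,0,0],[0,0,0],[0,0,0],[0,0,0],[0,0,0],[0,0,0],[0,0,0]],"claw":[80,80,255,255,255,255,255,255,255]}' 50
python3 -m crank '{"dp":[[0,0,1],[0,0,3],[0,0,4],[0,0,4],[0,0,3],[0,0,0],[0,0,0]],"delta_rot":[[0,0,0],[0,0,0],[0,0,0],[0,0,0],[0,0,0],[0,0,0],[0,0,0]],"claw":[255,255,255,255,255,255,255]}' 50
python3 - <<'E'
from h import *
mC=cam("wrist");p,d=capture("wrist"); cv2.imwrite("pics/w6.png",p[:,:,::-1])
mS=cam("scene");p,d=capture("scene"); cv2.imwrite("pics/s6.png",cv2.resize(p[60:280,320:520,::-1],None,fx=2.7,fy=2.7))
s=sense();print(s["eef_pos"],s["grip_width"],s["force"])
E
```

```text
time_s: 11.8
eef_pos: [511.7, 268.6, 70.7]
ee_rot: [0.0, 0.727, 0.687, 0.0]
force: [0.6, 0.8, 2.4]
grip_width: 0.239
time_s: 12.5
eef_pos: [511.3, 268.5, 220.5]
ee_rot: [-0.0, 0.727, 0.687, 0.0]
force: [-1.1, -0.2, -1.1]
grip_width: 0.239
[510.87320002 268.39196876 219.11315557] 0.23433144967476757 [-0.29733758 -0.38456638 -0.78961286]
```

View pics/w6.png

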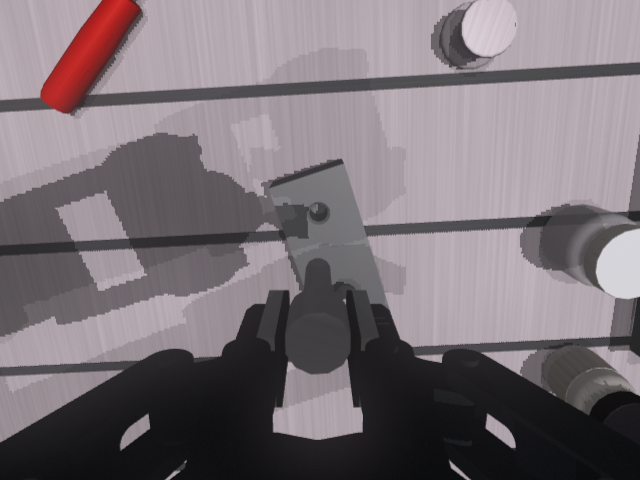

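View pics/s6.png

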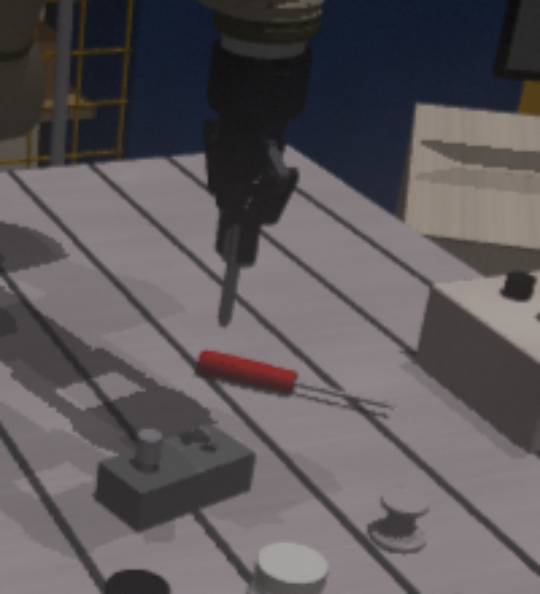

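The pin is lifted. The wrist view shows its head at (318,340) and its tip near (318,270). I'll check for tilt by predicting an untilted pin.

Run:
```python
from h import *
mC=cam("wrist"); s=sense(); e=s["eef_pos"]; print(e)
p=cv2.imread("pics/w6.png")
def circ(c,r,n=60):
    a=np.linspace(0,2*np.pi,n); return [proj(mC,np.array(c)+[r*np.cos(t),r*np.sin(t),0]) for t in a]
b=np.array([e[0],e[1],e[2]-70.7+10])
for dz,r in ((0,2.5),(8,6),(60,11),(84,11)):
    pts=np.array(circ(b+[0,0,dz],r)); cv2.polylines(p,[ (pts*8).round().astype(np.int32)],True,(0,255,0),1,cv2.LINE_AA,3)
    print(dz, pts.mean(0).round(1), pts[:,1].min().round(1))
q=cv2.convertScaleAbs(p,alpha=1.8,beta=20)
cv2.imwrite("pics/w6z.png",cv2.resize(q[220:400,240:400],None,fx=3.3,fy=3.3,interpolation=cv2.INTER_CUBIC))
```

```text
[510.87320002 268.39196876 219.11315557]
0 [317.9 259.5] 254.7
8 [318.  264.8] 252.9
60 [318.2 312.1] 284.0
84 [318.1 346. ] 313.8
```

View pics/w6z.png

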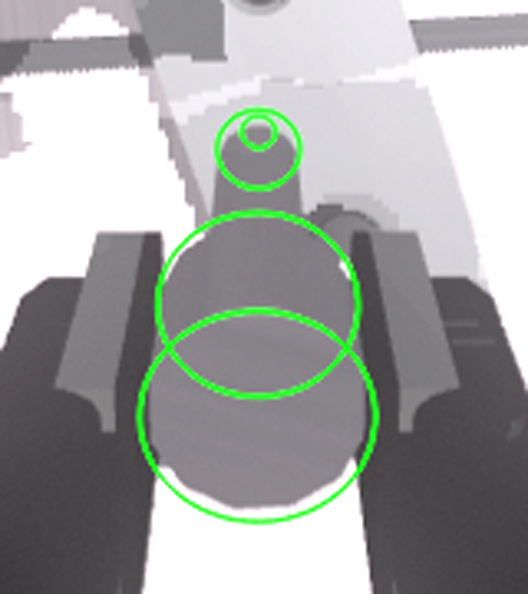

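Run:
```python
from h import *
mC=cam("wrist"); m,C=mC; p,d=capture("wrist"); e=sense()["eef_pos"]; print(e)
v,u=np.mgrid[0:480,0:640]
X=np.stack([(u-m["cx"])/m["fx"]*d,-(v-m["cy"])/m["fy"]*d,-d],-1)@C[:3,:3].T+C[:3,3]-e
for r in range(254,376,6): print(r, d[r,318].round(1), X[r,318].round(1), (X[r,300:340:8,2]).round(0))
s=(X[...,2]>-75)&(X[...,2]<-20)&(abs(X[...,0])<15)&(abs(X[...,1])<30)&(d>0)
P=X[s]; print(len(P))
for lo in range(-75,-20,8):
    Q=P[(P[:,2]>lo)&(P[:,2]<=lo+8)]
    if len(Q)>5: print(lo,Q.mean(0).round(1),Q[:,0].min().round(1),Q[:,0].max().round(1),Q[:,1].max().round(1))
```

```text
[510.96843711 268.37660577 219.09859188]
254 337.0 [  -2.1  -35.1 -178.8] [-180. -180. -180. -179. -179.]
260 201.8 [  0.2   3.6 -49.3] [-178. -180.  -51.  -52. -180.]
266 193.5 [  0.2   3.7 -40.6] [-179.  -47.  -39.  -43. -179.]
272 185.8 [  0.2   3.8 -32.6] [-179.  -36.  -32.  -34. -178.]
278 177.1 [  0.3   4.4 -23.8] [-220.  -29.  -24.  -27. -180.]
284 170.6 [  0.3   4.4 -17.1] [-220.  -21.  -18.  -18. -180.]
290 149.2 [ 0.6 10.4  3.4] [-220.    1.    3.    3. -180.]
296 144.1 [ 0.6 10.5  8.7] [  4.   8.   8.   9. 142.]
302 139.0 [ 0.6 10.7 14. ] [ 9. 14. 13. 14. 11.]
308 134.4 [ 0.6 10.8 18.7] [15. 19. 19. 19. 16.]
314 131.0 [ 0.6 10.5 22.4] [20. 21. 22. 21. 21.]
320 131.4 [ 0.5  8.5 22.5] [23. 23. 22. 23. 23.]
326 131.9 [ 0.4  6.5 22.5] [23. 23. 23. 23. 22.]
332 134.3 [ 0.2  3.6 20.9] [22. 23. 22. 24. 22.]
338 132.5 [ 0.2  2.7 23. ] [22. 23. 22. 22. 24.]
344 133.3 [ 0.1  0.5 22.8] [23. 22. 23. 22. 23.]
350 132.9 [-0.  -1.  23.7] [23. 23. 23. 23. 24.]
356 134.6 [-0.2 -3.7 22.6] [22. 22. 22. 22. 24.]
362 135.0 [-0.3 -5.7 22.8] [24. 24. 23. 23. 23.]
368 135.0 [-0.4 -7.6 23.3] [23. 23. 24. 23. 22.]
374 413.0 [  -9.7 -168.9 -220. ] [-220.  142.   23. -220. -220.]
582
-59 [ -0.4   2.3 -52. ] -5.8 4.8 3.5
-51 [ -0.    2.3 -46.8] -6.1 5.5 4.0
-43 [ -0.1   2.7 -38.8] -5.9 5.4 4.2
-35 [  0.    3.  -30.8] -6.0 5.6 4.4
-27 [  0.1   3.2 -23.5] -5.9 5.5 4.6
```

Depth shows the pin leaning about 1.4° in the y–z plane, tip towards −y. I'll correct that with a 1.4° turn and carry it over the jig.

```bash
python3 -m crank '{"dp":[[0.45,-3,0],[0.45,-4.7,0],[0.45,-4.7,0],[0.45,-4.7,0],[0.45,-4.7,0],[0.45,-4.7,0],[0.5,-4.7,0],[0.5,-4.7,0],[0.5,-4.7,0],[0.5,-4.7,0]],"delta_rot":[[1.4,0,0],[0,0,0],[0,0,0],[0,0,0],[0,0,0],[0,0,0],[0,0,0],[0,0,0],[0,0,0],[0,0,0]],"claw":[255,255,255,255,255,255,255,255,255,255]}' 50
python3 -m crank '{"dp":[[0.4,-3,-1],[0,-1.7,-1],[0,0,0],[0,0,0]],"delta_rot":[[0,0,0],[0,0,0],[0,0,0],[0,0,0]],"claw":[255,255,255,255]}' 50
python3 - <<'E'
from h import *
mC=cam("wrist"); m,C=mC; p,d=capture("wrist"); e=sense()["eef_pos"]; print(e)
cv2.imwrite("pics/w7.png",p[:,:,::-1])
v,u=np.mgrid[0:480,0:640]
X=np.stack([(u-m["cx"])/m["fx"]*d,-(v-m["cy"])/m["fy"]*d,-d],-1)@C[:3,:3].T+C[:3,3]
Y=X-e
P=Y[(Y[...,2]>-75)&(Y[...,2]<20)&(abs(Y[...,0])<9)&(abs(Y[...,1])<13)&(d>0)]
for lo in range(-59,20,8):
    Q=P[(P[:,2]>lo)&(P[:,2]<=lo+8)]
    if len(Q)>5: print(lo,Q.mean(0).round(1),Q[:,0].min().round(1),Q[:,0].max().round(1),np.percentile(Q[:,1],95).round(1))
s=((d>0)&(X[...,2]>74)&(X[...,2]<85)).astype(np.uint8)
n,l,st,ce=cv2.connectedComponentsWithStats(s)
for i in range(1,n):
    if st[i,4]>1000:
        Q=X[l==i]; r=cv2.minAreaRect(Q[:,:2].astype(np.float32)); print(st[i],r,cv2.boxPoints(r).round(1).tolist())
E
```

```text
time_s: 13.65
eef_pos: [558.1, -186.2, 219.4]
ee_rot: [-0.01, 0.727, 0.687, 0.008]
force: [-0.3, 0.4, -0.5]
grip_width: 0.238
time_s: 14.05
eef_pos: [562.3, -230.3, 199.8]
ee_rot: [-0.01, 0.726, 0.687, 0.008]
force: [0.3, 0.0, -0.2]
grip_width: 0.236
[ 562.57862204 -229.99938527  200.46440573]
-59 [ -0.1   3.3 -52.2] -5.8 5.1 4.6
-51 [ -0.2   3.4 -46.8] -5.7 5.4 4.6
-43 [ -0.1   3.3 -39.1] -6.0 5.3 4.6
-35 [ -0.2   3.5 -30.9] -6.2 5.4 4.7
-27 [  0.    3.6 -23. ] -6.0 5.3 4.9
-19 [ -0.1   4.3 -16.8] -4.7 4.8 5.0
-3 [0.4 8.4 2.2] -8.9 9.0 10.0
5 [0.1 8.6 9.1] -9.0 9.0 10.1
13 [ 0.3  8.6 16.6] -9.0 9.0 10.2
[  271    14    92   255 15639] ((564.470703125, -178.30523681640625), (149.25657653808594, 52.114501953125), 86.91156005859375) [[534.4000244140625, -251.39999389648438], [586.5, -254.1999969482422], [594.5, -105.19999694824219], [542.5, -102.4000015258789]]
```

View pics/w7.png

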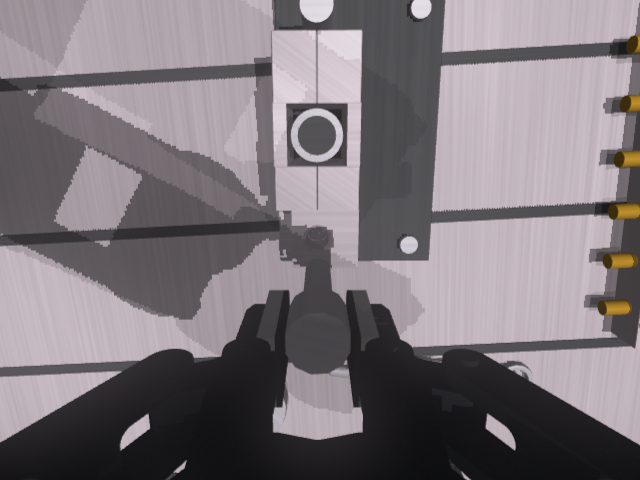

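The pin is upright now. The hole appears at (318,237), just past the tip. I'll refine the hole position from the sleeve ring and the hole itself.

Run:
```python
from h import *
mC=cam("wrist"); p=cv2.imread("pics/w7.png"); e=sense()["eef_pos"]
g=cv2.cvtColor(p,cv2.COLOR_BGR2GRAY)
w=g[104:166,286:348]; m=(w>190).astype(np.uint8); n,l,s,ce=cv2.connectedComponentsWithStats(m)
i=1+s[1:,4].argmax(); print(s[i]); c,_=cv2.findContours((l==i).astype(np.uint8),cv2.RETR_EXTERNAL,cv2.CHAIN_APPROX_NONE)
el=cv2.fitEllipse(max(c,key=len)); q=np.array(el[0])+[286,104]; o=atz(mC,q,90); print(q,el[1],o.round(1)," hole",(o-64*np.array([.053,.9986,0])).round(1))
print("hole px pred",proj(mC,np.array([562,-233,80])), proj(mC,np.array([e[0]-.2,e[1]-1.2,e[2]-61])))
x=pinpoint("wrist","jig_hole")[:1]
for k in x: print(k,atz(mC,k["centre"],80))
cv2.imwrite("pics/w7z.png",cv2.resize(cv2.convertScaleAbs(p[190:300,260:380],alpha=1.5),None,fx=5,fy=5,interpolation=cv2.INTER_CUBIC))
```

```text
[  5   5  52  52 798]
[316.55194283 134.67310333] (46.89036178588867, 48.12302780151367) [ 565.3 -169.    90. ]  hole [ 561.9 -232.9   90. ]
hole px pred [317.14028014 238.60238593] [317.47454296 264.60786045]
{'centre': [315.7, 239.0], 'p': 0.58} [ 561.07535175 -233.20898821   80.        ]
```

View pics/w7z.png

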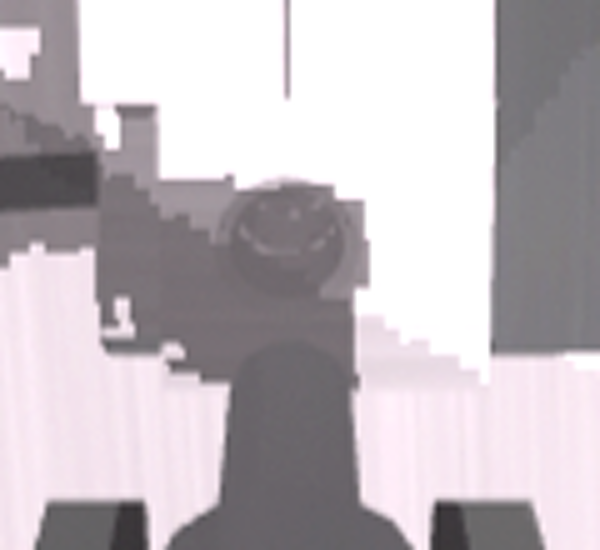

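The hole agrees across three estimates: (562,−233). I'll shift −0.2 mm in y-correction terms (TCP to 562.2, −231.8) and lower.

```bash
python3 -m crank '{"dp":[[0,-0.18,-2],[0,0,-2],[0,0,-1],[0,0,0],[0,0,0]],"delta_rot":[[0,0,0],[0,0,0],[0,0,0],[0,0,0],[0,0,0]],"claw":[255,255,255,255,255]}' 50
python3 -m crank '{"dp":[[0,0,-0.5],[0,0,-0.5],[0,0,-0.5],[0,0,0]],"delta_rot":[[0,0,0],[0,0,0],[0,0,0],[0,0,0]],"claw":[255,255,255,255]}' 50
python3 - <<'E'
from h import *
s=sense(); print(s["eef_pos"],s["force"],s["wrist_torque"])
E
```

```text
time_s: 14.65
eef_pos: [562.9, -232.9, 151.5]
ee_rot: [-0.008, 0.726, 0.687, 0.009]
force: [-0.2, 0.5, -1.1]
grip_width: 0.24
time_s: 15.05
eef_pos: [562.2, -233.1, 134.6]
ee_rot: [-0.01, 0.727, 0.687, 0.008]
force: [0.2, -0.7, -1.7]
grip_width: 0.237
[ 562.16776123 -233.06250727  134.58250757] [ 0.22248836 -0.68777084 -1.71878394] [ 0.00190721 -0.00364102 -0.05992274]
```

```bash
python3 -m crank '{"dp":[[0,0.1,0],[0,0,-0.4],[0,0,-0.4],[0,0,-0.4],[0,0,0]],"delta_rot":[[0,0,0],[0,0,0],[0,0,0],[0,0,0],[0,0,0]],"claw":[255,255,255,255,255]}' 50
python3 - <<'E'
from h import *
s=sense(); print(s["eef_pos"],s["force"],s["wrist_torque"])
E
```

```text
time_s: 15.55
eef_pos: [562.2, -232.0, 122.6]
ee_rot: [-0.01, 0.727, 0.687, 0.008]
force: [0.3, 1.1, -0.6]
grip_width: 0.237
[ 562.22131464 -232.04574865  122.64664805] [ 0.28390266  1.13447324 -0.58337211] [-0.10294917  0.01139108  0.03078279]
```

```bash
python3 -m crank '{"dp":[[0,0,-0.4],[0,0,-0.4],[0,0,-0.4],[0,0,-0.4],[0,0,0]],"delta_rot":[[0,0,0],[0,0,0],[0,0,0],[0,0,0],[0,0,0]],"claw":[255,255,255,255,255]}' 50
python3 - <<'E'
from h import *
s=sense(); print(s["force"],s["wrist_torque"])
E
python3 -m crank '{"dp":[[0,0,-0.4],[0,0,-0.4],[0,0,-0.4],[0,0,0]],"delta_rot":[[0,0,0],[0,0,0],[0,0,0],[0,0,0]],"claw":[255,255,255,255]}' 50
python3 - <<'E'
from h import *
s=sense(); print(s["force"],s["wrist_torque"])
E
```

```text
time_s: 16.05
eef_pos: [562.2, -232.1, 106.7]
ee_rot: [-0.009, 0.727, 0.687, 0.008]
force: [0.9, 0.6, -0.0]
grip_width: 0.233
[ 0.90150169  0.56054113 -0.00251949] [ 0.02490825 -0.00078646  0.01159565]
time_s: 16.45
eef_pos: [562.2, -232.0, 94.7]
ee_rot: [-0.009, 0.727, 0.687, 0.008]
force: [-0.7, 0.1, -1.2]
grip_width: 0.237
[-0.71193471  0.11247942 -1.16389144] [-0.04153639 -0.01624189 -0.03909176]
```

Tip at about 34 mm with no resistance. Next it enters the bottom lug.

```bash
python3 -m crank '{"dp":[[0,0,-0.3],[0,0,-0.3],[0,0,-0.3],[0,0,0]],"delta_rot":[[0,0,0],[0,0,0],[0,0,0],[0,0,0]],"claw":[255,255,255,255]}' 50
python3 - <<'E'
from h import *
s=sense(); print(s["force"],s["wrist_torque"])
E
python3 -m crank '{"dp":[[0,0,-0.2],[0,0,0]],"delta_rot":[[0,0,0],[0,0,0]],"claw":[255,255]}' 50
python3 - <<'E'
from h import *
s=sense(); print(s["force"],s["wrist_torque"])
E
```

```text
time_s: 16.85
eef_pos: [562.3, -232.1, 85.9]
ee_rot: [-0.009, 0.727, 0.687, 0.008]
force: [-0.4, -0.8, -1.5]
grip_width: 0.238
[-0.4430878  -0.80058644 -1.48313201] [-0.00766018 -0.0808415   0.01763914]
time_s: 17.05
eef_pos: [562.4, -232.2, 84.2]
ee_rot: [-0.009, 0.727, 0.687, 0.008]
force: [0.4, 0.2, -1.6]
grip_width: 0.235
[ 0.39511292  0.2424974  -1.59966935] [-0.02888816  0.06167972  0.02768414]
```

```bash
python3 -m crank '{"dp":[[0,0,-0.1],[0,0,-0.1],[0,0,0]],"delta_rot":[[0,0,0],[0,0,0],[0,0,0]],"claw":[255,255,255]}' 50
python3 -m crank '{"dp":[[0,0,-0.1],[0,0,0]],"delta_rot":[[0,0,0],[0,0,0]],"claw":[255,255]}' 50
```

```text
time_s: 17.35
eef_pos: [562.4, -232.2, 82.3]
ee_rot: [-0.009, 0.727, 0.687, 0.008]
force: [0.7, -0.4, -0.7]
grip_width: 0.235
time_s: 17.55
eef_pos: [562.5, -232.2, 81.3]
ee_rot: [-0.009, 0.727, 0.687, 0.008]
force: [0.5, 0.9, -1.0]
grip_width: 0.237
```

```bash
python3 -m crank '{"dp":[[0,0,0],[0,0,0],[0,0,0],[0,0,0],[0,0,2],[0,0,3],[0,0,3],[0,0,0],[0,0,0]],"delta_rot":[[0,0,0],[0,0,0],[0,0,0],[0,0,0],[0,0,0],[0,0,0],[-1.4,0,0],[0,0,0],[0,0,0]],"claw":[80,80,80,80,80,60,40,0,0]}' 50
python3 - <<'E'
from h import *
mC=cam("wrist"); m,C=mC; p,d=capture("wrist"); e=sense()["eef_pos"]; print(e)
cv2.imwrite("pics/w8.png",p[:,:,::-1])
v,u=np.mgrid[0:480,0:640]
X=np.stack([(u-m["cx"])/m["fx"]*d,-(v-m["cy"])/m["fy"]*d,-d],-1)@C[:3,:3].T+C[:3,3]
s=(abs(X[...,0]-562)<14)&(abs(X[...,1]+233)<16)&(X[...,2]>60)&(X[...,2]<125)&(d>0)
z=X[s][:,2]; print(np.histogram(z,bins=np.arange(60,126,3)))
t=s&(X[...,2]>98); print(X[t].mean(0),np.median(X[t][:,2]))
p,d=capture("scene"); cv2.imwrite("pics/s8.png",cv2.resize(p[130:330,120:380,::-1],None,fx=3,fy=3))
E
```

```text
time_s: 18.45
eef_pos: [562.6, -232.1, 161.7]
ee_rot: [0.0, 0.726, 0.687, 0.0]
force: [-0.2, -0.4, -0.3]
grip_width: 0.999
[ 562.22693873 -232.01695592  160.75483913]
(array([   0,    0,    0,    0,    0,    3, 1159,   77,   51,   63,   57,
         53,   68,   87, 1380,   17,    0,    0,    0,    0,    0]), array([ 60,  63,  66,  69,  72,  75,  78,  81,  84,  87,  90,  93,  96,
        99, 102, 105, 108, 111, 114, 117, 120, 123]))
[ 562.4462923  -231.82101633  103.35973822] 103.5208842389662
```

View pics/w8.png

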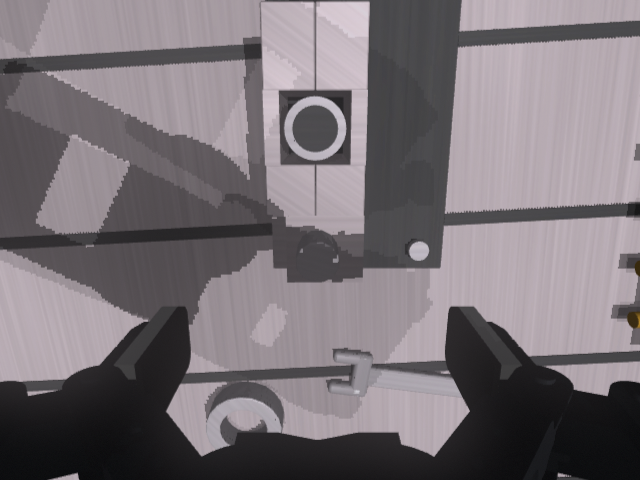

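View pics/s8.png

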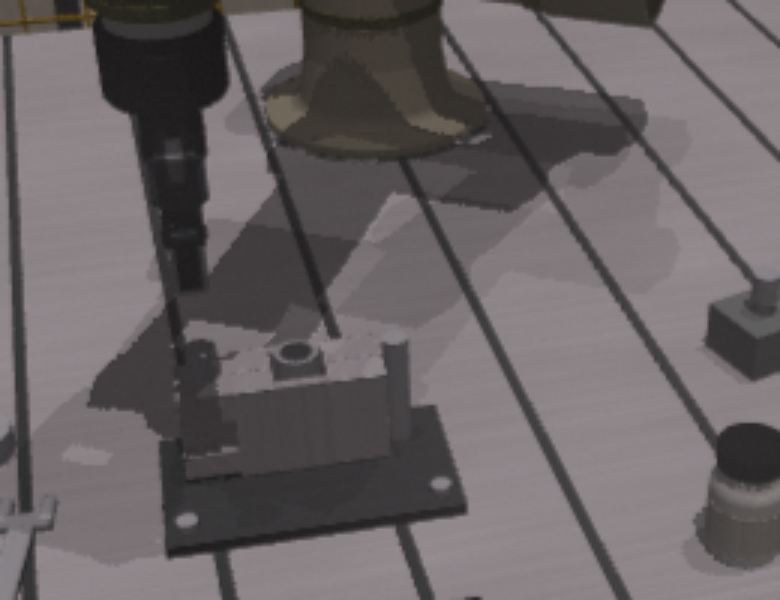

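The pin's head top is at about 103.5 mm against 104 when home, so it is seated on the top lug, at (318,250) in the wrist view. Next I move over the halves.

```bash
python3 -m crank '{"dp":[[0.1,2,0],[0.15,2.4,0],[0.1,2.4,0],[0,0,-3],[0,0,-3],[0,0,0],[0,0,0]],"delta_rot":[[0,0,0],[0,0,0],[0,0,0],[0,0,0],[0,0,0],[0,0,0],[0,0,0]],"claw":[0,0,0,0,0,0,0]}' 25
python3 - <<'E'
from h import *
p,d=capture("wrist"); cv2.imwrite("pics/w9.png",p[:,:,::-1]); s=sense(); print(s["eef_pos"],s["force"])
E
```

```text
time_s: 19.25
eef_pos: [566.0, -163.7, 101.6]
ee_rot: [-0.0, 0.726, 0.687, -0.0]
force: [0.2, -1.1, -0.2]
grip_width: 1.0
[ 566.49404175 -164.15202301  102.56259668] [ 0.74222879  0.33930886 -0.33327069]
```

View pics/w9.png

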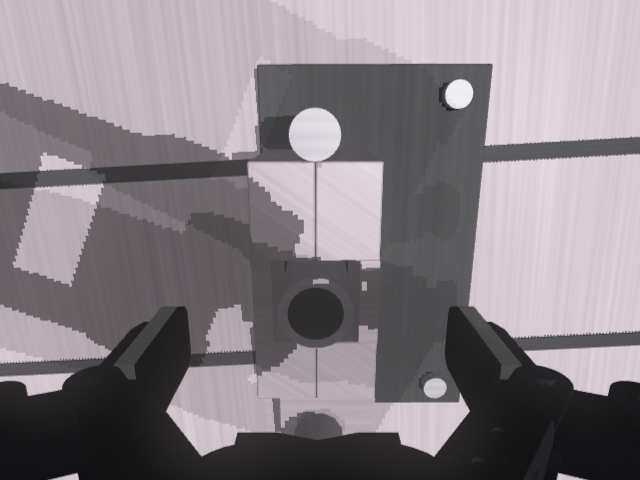

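The halves (248 to 383, parting line at 316) lie centred between the pads (189 and 446). I'll descend and close.

```bash
python3 -m crank '{"dp":[[0,0,-2],[0,0,-2],[0,0,-1.6],[0,0,0],[0,0,0]],"delta_rot":[[0,0,0],[0,0,0],[0,0,0],[0,0,0],[0,0,0]],"claw":[0,0,0,0,0]}' 25
python3 -m crank '{"dp":[[0,0,0],[0,0,0],[0,0,0],[0,0,0],[0,0,0],[0,0,0]],"delta_rot":[[0,0,0],[0,0,0],[0,0,0],[0,0,0],[0,0,0],[0,0,0]],"claw":[255,255,255,255,255,255]}' 25
```

```text
time_s: 19.8
eef_pos: [566.7, -164.6, 47.0]
ee_rot: [0.001, 0.727, 0.687, 0.0]
force: [0.2, -0.9, 0.8]
grip_width: 1.001
time_s: 20.4
eef_pos: [565.1, -164.3, 46.5]
ee_rot: [-0.001, 0.726, 0.687, -0.001]
force: [-7.8, 0.6, 8.7]
grip_width: 0.605
```

```bash
python3 -m crank '{"dp":[[-0.1,0,0],[0,0,0],[0,0,0],[0,0,0],[0,0,0],[0,0,0],[0,0,0],[0,0,0]],"delta_rot":[[0,0,0],[0,0,0],[0,0,0],[0,0,0],[0,0,0],[0,0,0],[0,0,0],[0,0,0]],"claw":[255,255,255,255,255,255,255,255]}' 80
python3 - <<'E'
from h import *
p,d=capture("wrist"); cv2.imwrite("pics/w10.png",p[:,:,::-1])
p,d=capture("scene"); cv2.imwrite("pics/s10.png",cv2.resize(p[130:330,120:380,::-1],None,fx=3,fy=3))
p,d=capture("top"); cv2.imwrite("pics/t10.png",p[:,:,::-1])
s=sense(); print(s["eef_pos"],s["force"],s["grip_width"],s["wrist_torque"])
E
```

```text
time_s: 21.2
eef_pos: [565.2, -164.3, 46.7]
ee_rot: [0.0, 0.726, 0.687, -0.0]
force: [-0.2, 0.4, 7.0]
grip_width: 0.596
[ 565.20606    -164.31536005   46.73303523] [1.08805424 0.98881272 7.49278254] 0.5940128822015757 [0.20749672 1.20801432 0.11468693]
```

View pics/w10.png

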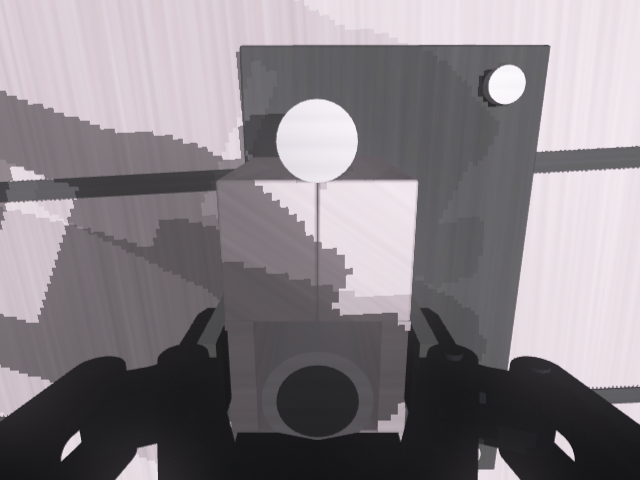

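View pics/s10.png

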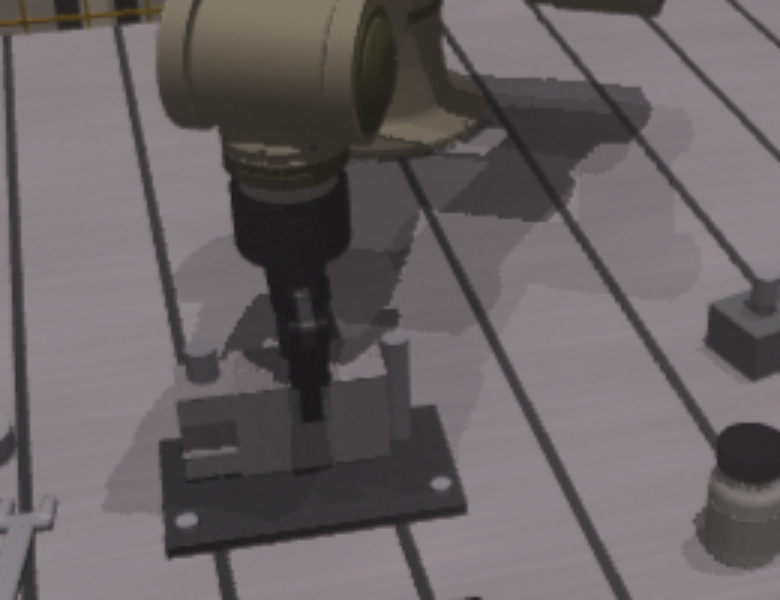

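View pics/t10.png

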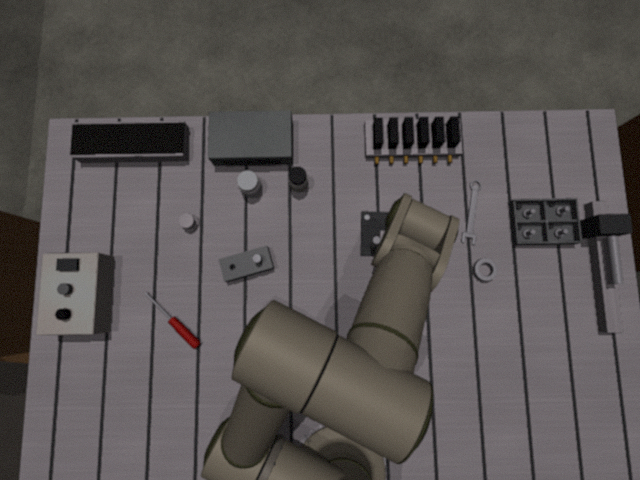

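The wrist view shows the parting line closed at (318,240) with a finger on each outer face. In the scene view the pin head sits on the top lug at (203,362). In the top view the short pin is still in the stand at (257,259), and the bystanders look unmoved.

Run:
```python
from rig import *
s=sense(); print(s["time_s"],s["grip_width"],s["force"])
print(finish_job())
```

```text
21.35 0.5940128822015757 [1.08805424 0.98881272 7.49278254]
the job is handed in; nothing more can be done
None
```

The jig is shut, the long pin is home through the three lugs, and I handed the job in at 21.4 s with the gripper still squeezing the halves at 80 N.

- **Shutting:** I pushed the swinging half with closed fingers until it hit its stop, at about 23 N. It then measured 52.1 mm over both halves, with the parting line closed.
- **Pin:** The long pin hung about 1.4° off upright in the grip, so I corrected the tilt and lowered it. It met no noticeable resistance. After release its head top measured about 103.5 mm, where 104 mm means fully home. I did not press the head down afterwards to confirm.
- **Final grip:** There is one finger on each outer face, with a measured opening of about 50.5 mm for the 52 mm halves. The last wrist readings were about 1 N sideways and 7 N upward.
- **Everything else:** In the last overhead picture the short pin was still in the stand and nothing else looked moved.

No check failed. The opening reads about 1.5 mm under the nominal 52 mm. I took that as give in the pads and sensor scale, because the pictures show the halves shut.

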